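Clear the brass dies into the trough of the sorting tray

ROBOT

A 7-joint arm with a two-finger parallel gripper is mounted at the origin on a cart in front of the work surface, level with it; the furniture and walls round the work are solid. World frame = base frame: x ahead of the robot, y to its left, z up, the work surface at z = 0. Lengths are in mm, angles in rad, forces in N, time in s.
With the tool pointing down it reaches from about 400 to 875 mm from the base axis. Payload 4.4 kg.
Tool frame: the origin (TCP) lies on the centre line of the jaws, within the pads' length; the fingertips stand 14 mm ahead of it and the grasp point (between the pads) lies 5 mm behind it; z points along the fingers, y is the line along which they close (so a half turn about z gives the same grasp; the last joint's range is limited). The gripper opens to 85 mm and grips with 20 to 120 N. Pads are 22 mm wide; open, the fingers measure 114 mm over their backs; the gripper's body (76 mm by 85 mm) begins 54 mm behind the grasp point. The pads swing forward as they close: fully open they stand 13 mm farther back than shut.
Start: joints at [1.168, 0.628, 0.038, 1.517, -0.027, 0.996, -0.02], TCP at [214.832, -613.486, 245.313] pointing down, gripper open.
Joint ranges: [-3.06, 3.06], [-0.37, 2.12], [-1.25, 1.32], [0.18, 2.47], [-1.1, 4.24], [0.23, 1.98], [-2.94, 2.94]. Speed limits (rad/s): [2.57, 2.57, 3.14, 3.14, 3.14, 3.14, 3.14].

INTERFACE

Orientations are given as [roll, pitch, yaw] about the fixed x, y, z axes, in that order (R = Rz(yaw) Ry(pitch) Rx(roll)).
In Python, from rig import bot gives the robot as it stands.
- The arm moves only by the tool send_rows, never from a script. Its argument "deltas" is a list that holds one entry, the list of rows, each a list of 7 numbers: the shift along the world's x, y, z in units of 0.15 m (1.0 is 0.15 m), then the turn, a rotation vector about the world's x, y, z in units of 0.5 rad (1.0 is 0.5 rad), then the opening, from -1 (shut) to 1 (fully open). In form: [[[tx, ty, tz, rx, ry, rz, jaw], ...]]. A call has 1 to 10 rows; each row shifts and turns the commanded pose from where the row before left it; what a row does not reach is not made up. A row lasts 1/10 s, in which the tool goes at most 50 mm and 8.59 degrees, less where a joint would pass 70% of its speed; a pose out of reach is approached as far as the arm can. A call with a number of a shift or a turn outside -1 to 1 is refused whole. A call with a gripper value outside its range is refused whole. The fingers move at their own pace and stop on an object; the grip force is fixed at half the most. Time passes only in rows, so rows that do not move let the fingers close. It gives the time, the measured TCP pose, the force, the opening and the grip force at its end, in the units of the state.
- bot.sense(): the state, without advancing time (a new reading comes with each control period).
- bot.snapshot(name): name is "scene" or "top" or "wrist"; returns the picture (420x560x3 uint8, red, green, blue); there is no depth.
- bot.calibration(name): a dict with "camera_matrix" (3x3 intrinsics, pixels), "k1" (the pictures are not rectified: a ray, as slopes to the right and down, at radius r is drawn at 1 + k1 r^2 times it, then the intrinsics apply), "extrinsics" (4x4, takes a point from camera to world coordinates). Camera axes: x right, y down, z forward; pixel columns grow to the right and rows downward; lengths in mm; the calibration is good to about 2 mm. A picture is of the moment at which its call begins: read the wrist's pose just before it. calibration takes no time and is no camera call; for the wrist camera it gives the pose at the moment of the call.
- bot.close_job(): hands the job in; it is judged then, once.
The state is a dict: "t": time; "joints": joint angles; "qvel": joint speeds; "effort": joint torques, N m; "ee_pos": TCP position; "orientation": TCP orientation; "ft_force": force on the tool from outside, world axes, zero at the start; "ft_torque": the same for the moment, N m; "width": opening from 0.0 (shut) to 1.0 (fully open); "finger_force": force on a finger pad.
Only numpy, scipy, OpenCV 4.12 (cv2) and the standard library are available. Lean on these libraries where they do the work, as an engineer would, in place of code of your own. Each camera call takes 0.05 s, during which the arm holds its last target. There are 200 camera calls.

TASK

The foil job is finished: with the closed fingers, sweep the three brass dies across the deck of the dark sorting tray into the trough along its back, then push the trough's open lid over and down until it is shut, so that nothing spills when the tray is carried off. Only push things: do not pinch, press hard on or lift any slug; the two plain steel spacers stay on the deck for the next line, and the other things on the table stay where they are. Finish with the hand clear.

Things in the scene. Friction and masses are not known exactly. Their poses are not given: they have to be found in the camera images.
- sort_tray: dark navy plastic sorting tray, fixed (does not slip), 178 mm deep along its x, which points away from the robot (yaw within 0.2 rad), 228 mm wide along its y (left). Origin: on the table, x = 0, y = 0 of the millimetres given here, all in its own frame. Rim 4 mm thick, top z = 40, at the near side and both ends: inside it is free from x = -90 and from y = -110 to 110
- deck_edge (a point): middle of the deck's straight rear edge, at x = 35, y = 0, z = 34. The flat deck, top at z = 34, runs from x = -90 to this edge, with no rim here. A slug whose middle is pushed over the edge falls into the trough. The five slugs start flat on the deck in mixed order, x = -34 to 0, each in its own lane: y = -88, -44, 0, 44, 88 (+-4), so a straight push along the tray's +x meets no other slug
- trough_floor (a point): middle of the trough's floor, at x = 57, y = 0, z = 5. The open trough lies behind the deck, x = 35 to 79, over the whole width y = -110 to 110. Back wall x = 79 to 84, top at z = 34. At the left end a small pouring spout, 26 mm wide, sill at z = 22
- trough_lid (a joint): hinge of the trough's lid, rad: 0 = shut, flat over the trough; it grows as the lid swings up and back, 1.57 = upright, 2.1 = its stop, leaning away from the robot; starts at 1.75 to 2.05. Stiff (0.016 N m): the 40 g lid stays where it is left and must be pushed all the way down, about 0.5 N at its free edge
- lid_hinge (a point): middle of the lid's hinge line, along the tray's y on top of the back wall, at x = 81.5, y = 0, z = 36.5
- lid_edge (a point): middle of the lid's free edge. Smoky clear plate, 50 mm from hinge to free edge, 212 mm wide, 3 mm thick, a white strip along the edge and a white finger tab, 34 mm wide, 7.5 mm past it. Open, the edge stands about 83 mm over the table, leaning back; it is pushed over from behind (its far side). Shut, it lies flat at z = 36.5, its edge just over the deck's edge
- die_a: brass foil-stamping die, a gold-coloured slug 24 x 16 x 9 mm (its own x, y, z) with a small raised ring on its top; lies flat on the deck of the sorting tray, 26 g, slides easily. Origin: centre of its underside
- die_b: brass foil-stamping die, a gold-coloured slug 24 x 16 x 9 mm (its own x, y, z) with a small raised diamond on its top; lies flat on the deck of the sorting tray, 26 g, slides easily. Origin: centre of its underside
- die_c: brass foil-stamping die, a gold-coloured slug 24 x 16 x 9 mm (its own x, y, z) with a small raised set of three bars on its top; lies flat on the deck of the sorting tray, 26 g, slides easily. Origin: centre of its underside
- spacer_a: plain steel-grey spacer slug 24 x 16 x 9 mm (its own x, y, z), no ornament but one thin dark line; lies flat on the deck among the dies, 26 g. Origin: centre of its underside. It must stay on the deck
- spacer_b: plain steel-grey spacer slug 24 x 16 x 9 mm (its own x, y, z), no ornament but one thin dark line; lies flat on the deck among the dies, 26 g. Origin: centre of its underside. It must stay on the deck
- stamp: wooden hand stamp standing upright to the left of the tray, 29 x 30 x 73 mm, origin at its foot; leave alone
- silver_roll: spare silver foil roll standing on its end on the left, 52 mm across, 31 mm high, origin at its foot; leave alone
- eraser: blue and white eraser, 21 x 50 x 12 mm, lying to the right of the tray; origin under its centre; leave alone
- gold_spool: spool of gold ribbon lying flat at the back left, 54 x 64 x 18 mm; origin under its centre; leave alone
- next_cover: teal leather passport cover, 134 x 96 x 8 mm, lying on the left with a bone folder on it; origin under its centre; leave alone
- folder: cream bone folder, 21 x 139 x 4 mm, lying on the teal cover; origin under its centre; leave alone

How it is judged (in metres and radians):
On the way, in this order (a step that is already met when the one before it is completed fails the run):
1. all three brass dies lie in the trough (x of die_a in the frame of sort_tray between 0.03 and 0.084 m and y of die_a in the frame of sort_tray between -0.112 and 0.112 m and z of die_a in the frame of sort_tray between 0 and 0.03 m and x of die_b in the frame of sort_tray between 0.03 and 0.084 m and y of die_b in the frame of sort_tray between -0.112 and 0.112 m and z of die_b in the frame of sort_tray between 0 and 0.03 m and x of die_c in the frame of sort_tray between 0.03 and 0.084 m and y of die_c in the frame of sort_tray between -0.112 and 0.112 m and z of die_c in the frame of sort_tray between 0 and 0.03 m), for 0.2 s.
2. the trough's lid is shut (value of joint trough_lid below 0.09 rad), for 0.2 s.
At the end, for the whole second after the job is handed in: All three brass dies lie at rest in the trough (origin between deck edge and back wall, below deck height), both steel spacers lie flat on the deck, and the lid is shut to within 0.09 rad (4 mm at its free edge) (all of step 1 and x of spacer_a in the frame of sort_tray between -0.092 and 0.036 m and y of spacer_a in the frame of sort_tray between -0.112 and 0.112 m and z of spacer_a in the frame of sort_tray between 0.031 and 0.046 m and x of spacer_b in the frame of sort_tray between -0.092 and 0.036 m and y of spacer_b in the frame of sort_tray between -0.112 and 0.112 m and z of spacer_b in the frame of sort_tray between 0.031 and 0.046 m and value of joint trough_lid below 0.09 rad and linear speed of each of die_a, die_b, die_c, spacer_a, spacer_b below 0.02 m/s); the robot touches nothing.
It fails at once if a slug is lifted or carried (its underside more than 12 mm above the deck) (z of any of die_a, die_b, die_c, spacer_a, spacer_b in the frame of sort_tray above 0.046 m).
It fails at once if a slug is pinched or pressed hard by the fingers (over 15 N) (contact force between the fingers and die_a above 15 N or contact force between the fingers and die_b above 15 N or contact force between the fingers and die_c above 15 N or contact force between the fingers and spacer_a above 15 N or contact force between the fingers and spacer_b above 15 N).
It fails at once if a steel spacer leaves the deck (z of any of spacer_a, spacer_b in the frame of sort_tray below 0.026 m or x of any of spacer_a, spacer_b in the frame of sort_tray above 0.05 m).
It fails at once if something else on the table is moved more than 15 mm (distance of any of stamp, silver_roll, eraser, gold_spool, next_cover, folder from where it was at the start of the episode above 0.015 m).
It also fails if it takes over 51 s, if anything falls off the work surface, if the arm or the gripper's body presses on something with over 40 N, if the wrist force passes 120 N, or if a joint passes its speed limit or range.

## Working session

There is one attempt and no reset: what is moved stays moved. The work goes in short steps, Python scripts to look and compute and a tool call to move; the robot and the scene stay as the last step left them, time stands still between calls to the robot, and variables do not carry over. Pictures are saved under pics/ and viewed, at most 10 in all, crops included, and the job is handed in when it is done.

Besides the shell and the picture viewer there is one more tool, called after ">>>" in YAML: its name, and indented under it one key for each argument. send_rows: Moves the arm, as the interface text tells. Its arguments: {"type":"object","properties":{"deltas":{"type":"array"}},"required":["deltas"]}

```bash
mkdir -p pics
python3 - <<'E'
from rig import bot
import cv2,json,numpy as np
for n in("scene","top"):
    im=bot.snapshot(n); cv2.imwrite(f"pics/{n}0.png",im[:,:,::-1])
    c=bot.calibration(n); print(n,np.round(c["camera_matrix"],1).tolist(),c["k1"],np.round(c["extrinsics"],3).tolist())
print(bot.sense())
E
```

```text
scene [[446.9, 0.0, 279.1], [0.0, 446.9, 214.8], [0.0, 0.0, 1.0]] -0.04637972232324264 [[-0.599, -0.394, 0.697, -352.86], [-0.801, 0.296, -0.521, 781.21], [-0.002, -0.87, -0.493, 686.909], [0.0, 0.0, 0.0, 1.0]]
top [[439.3, 0.0, 279.7], [0.0, 439.3, 209.0], [0.0, 0.0, 1.0]] -0.12501994273243094 [[0.025, -0.993, 0.113, 426.865], [-1.0, -0.024, 0.006, 123.182], [-0.003, -0.113, -0.994, 1101.079], [0.0, 0.0, 0.0, 1.0]]
{'t': 0.1, 'joints': array([ 1.16820625,  0.6292479 ,  0.03846858,  1.51825066, -0.02697829,
        0.9963258 , -0.01999667]), 'qvel': array([ 8.28032333e-05, -2.23394029e-03, -1.03111521e-03, -1.29794649e-03,
       -3.98430171e-05, -8.53749606e-04, -3.51273251e-04]), 'effort': array([ 2.67035713e-03, -5.64523816e+01,  1.23028155e+00, -1.93970275e+01,
        1.12377381e-02,  5.45376781e-03,  1.05076805e-05]), 'ee_pos': array([ 214.63236708, -612.97476973,  244.49074584]), 'orientation': array([-3.13988020e+00,  4.90022102e-05,  3.36786384e-01]), 'ft_force': array([-0.44473846,  0.18656816,  0.67835563]), 'ft_torque': array([-0.01528035,  0.05282173,  0.03213732]), 'finger_force': 0.0, 'width': 0.999767437605961}
```

View pics/top0.png

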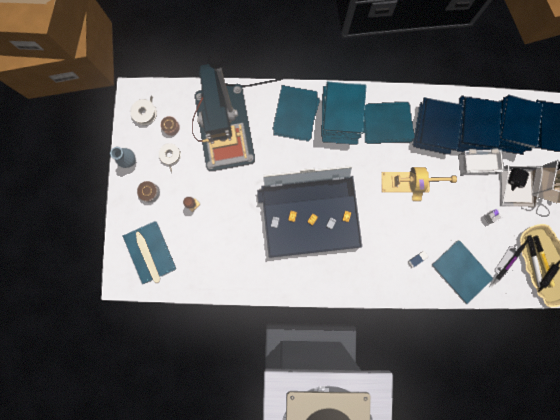

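View pics/scene0.png

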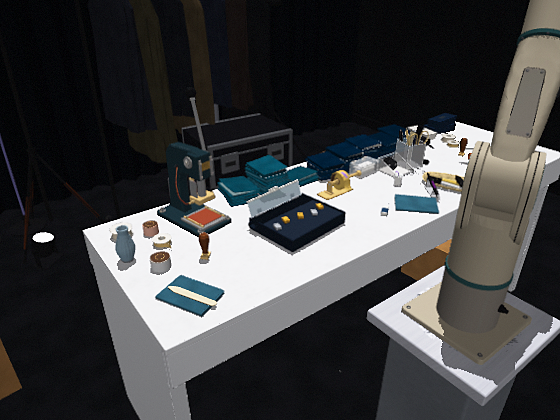

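The top view shows the tray centred near (312,220). The slugs from left to right are steel (275,222), brass (292,216), brass (312,219), steel (331,223) and brass (347,216). The lid stands open at the back around (308,180). I'll enlarge this area.

```bash
python3 - <<'E'
import cv2
im=cv2.imread("pics/top0.png")[160:265,250:370]
cv2.imwrite("pics/crop.png",cv2.resize(im,None,fx=5.5,fy=5.5,interpolation=cv2.INTER_CUBIC))
E
cat > h.py <<'E'
import cv2,numpy as np
from rig import bot
def ray(n,uv,z,c=None):
    c=c or bot.calibration(n)
    K=np.array(c["camera_matrix"]);T=np.array(c["extrinsics"]);k=c["k1"]
    p=cv2.undistortPoints(np.array([[uv]],float),K,np.array([k,0,0,0,0.]))[0,0]
    d=T[:3,:3]@[p[0],p[1],1]; o=T[:3,3]
    return o+d*(z-o[2])/d[2]
E
```

```text
(no output)
```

View pics/crop.png

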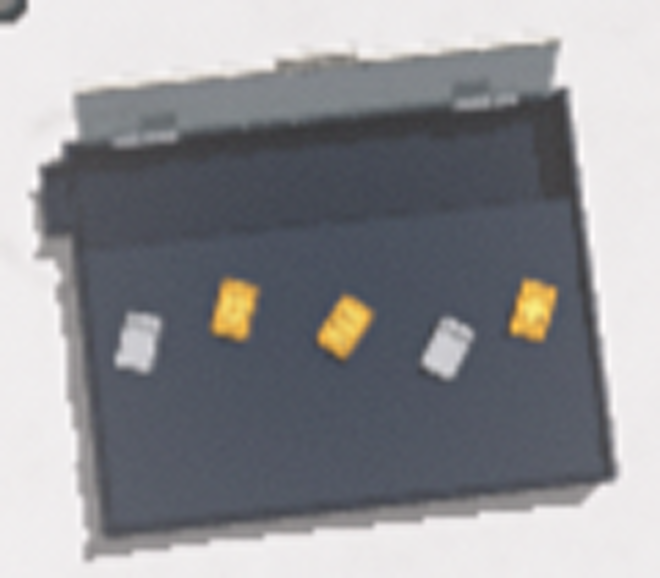

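The crop shows the near corners at (103,537) and (614,478) and the rear-right corner at (567,92). The deck edge runs from (83,248) to (580,200). The slugs are at (138,343), (235,309), (346,327), (447,349) and (533,310).

Run:
```python
from h import *
pts=[((103,537),(-94,114,40)),((614,478),(-94,-114,40)),((567,92),(84,-114,40)),((83,248),(35,110,34)),((580,200),(35,-110,34))]
W=[];L=[]
for (u,v),l in pts:
    W.append(ray("top",(250+(u+.5)/5.5-.5,160+(v+.5)/5.5-.5),l[2])[:2]);L.append(l[:2])
W=np.array(W);L=np.array(L,float)
a=(L-L.mean(0))@[1,1j];b=(W-W.mean(0))@[1,1j]
yaw=np.angle(np.vdot(a,b));R=np.array([[np.cos(yaw),-np.sin(yaw)],[np.sin(yaw),np.cos(yaw)]])
t=W.mean(0)-R@L.mean(0)
print("yaw",yaw,"t",t,"res",np.round(W-(L@R.T+t),1).tolist())
np.savez("tray.npz",R=R,t=t,yaw=yaw)
for u,v in[(138,343),(235,309),(346,327),(447,349),(533,310)]:
    w=ray("top",(250+(u+.5)/5.5-.5,160+(v+.5)/5.5-.5),43)[:2]
    print(np.round(R.T@(w-t),1))
for l in [(-60,44),(-60,0),(-60,-88),(40,44),(120,0),(60,0)]: print(l,np.round(R@l+t,1))
# lid tab: crop (315,62) for angles
for ang in(1.75,1.9,2.05):
    x=81.5-50*np.cos(ang);z=36.5+50*np.sin(ang)
    w=ray("top",(250+316/5.5,160+66/5.5),z)[:2]; print(ang,x,np.round(R.T@(w-t),1))
```

```text
yaw 0.12452640467410853 t [537.52835053  52.71768122] res [[0.3, -0.4], [2.9, 1.9], [-2.0, 1.7], [-0.4, 0.1], [-0.7, -3.2]]
[-10.8  89.9]
[-0.2 46. ]
[-13.   -1.8]
[-27.1 -45. ]
[-13.8 -84.8]
(-60, 44) [472.5  88.9]
(-60, 0) [478.   45.3]
(-60, -88) [488.9 -42.1]
(40, 44) [571.8 101.3]
(120, 0) [656.6  67.6]
(60, 0) [597.1  60.2]
1.75 90.4123027824746 [95.   1.4]
1.9 97.66447834317518 [95.4  1.2]
2.05 104.55363456883563 [96.  1.]
```

>>> send_rows:
  deltas:
    - [[0.13,0.27,0,0,0,-0.0425,-1],[0.13,0.27,0,0,0,-0.0425,-1],[0.13,0.27,0,0,0,-0.0425,-1],[0.13,0.27,0,0,0,-0.0425,-1],[0.13,0.27,0,0,0,-0.0425,-1],[0.13,0.27,0,0,0,-0.0425,-1],[0.13,0.27,0,0,0,-0.0425,-1],[0.13,0.27,0,0,0,-0.0425,-1],[0.13,0.27,0,0,0,-0.0425,-1],[0.13,0.27,0,0,0,-0.0425,-1]]

```text
t: 1.1
ee_pos: [410.2, -206.7, 245.2]
orientation: [-3.142, 0.0, 0.123]
ft_force: [0.7, -0.3, 0.2]
width: 0.0
finger_force: 0.0
```

>>> send_rows:
  deltas:
    - [[0.134,0.28,0,0,0,0,-1],[0.134,0.28,0,0,0,0,-1],[0.134,0.28,-0.05,0,0,0,-1],[0.134,0.28,-0.1,0,0,0,-1],[0,0,-0.2,0,0,0,-1],[0,0,-0.2,0,0,0,-1],[0,0,-0.1,0,0,0,-1],[0,0,0,0,0,0,-1]]

```text
t: 1.9
ee_pos: [488.4, -40.2, 145.7]
orientation: [-3.141, 0.005, 0.125]
ft_force: [-0.7, -0.5, 0.5]
width: 0.001
finger_force: 0.0
```

Run:
```python
from h import *
s=bot.sense(); d=np.load("tray.npz"); print(s["ee_pos"],s["orientation"],d["R"].T@(s["ee_pos"][:2]-d["t"]))
cv2.imwrite("pics/w1.png",bot.snapshot("wrist")[:,:,::-1])
c=bot.calibration("wrist");K=np.array(c["camera_matrix"]);T=np.array(c["extrinsics"])
for l in[(35,-110,34),(35,0,34),(-90,-110,34),(0,-44,34),(35,110,34),(-94,-114,40),(-94,0,40),(79,-110,34)]:
    w=np.r_[d["R"]@l[:2]+d["t"],l[2]];p=T[:3,:3].T@(w-T[:3,3])
    if p[2]>0:print(l,np.round(cv2.projectPoints(p[None],np.zeros(3),np.zeros(3),K,np.array([c["k1"],0,0,0,0.]))[0].ravel()))
```

```text
[488.36362526 -40.21751585 145.69458314] [-3.14077326  0.00524093  0.12467853] [-60.32702256 -86.10906697]
(35, -110, 34) [315.  78.]
(35, 0, 34) [150.  79.]
(-90, -110, 34) [310. 250.]
(0, -44, 34) [218. 132.]
(35, 110, 34) [-7. 82.]
(-94, -114, 40) [316. 258.]
(-94, 0, 40) [167. 258.]
(79, -110, 34) [317.   4.]
```

View pics/w1.png

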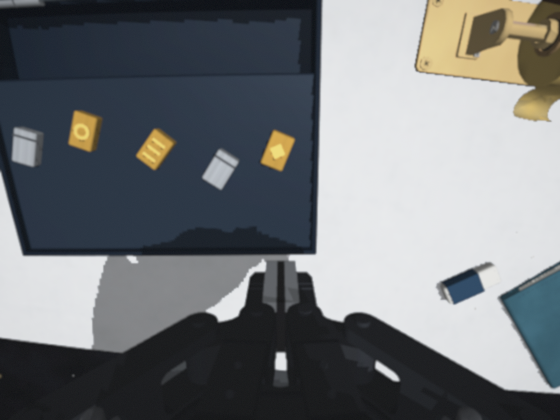

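The predicted tray points match the picture: the deck edge end is at (314,76) and the near corner at (316,250). The dies are ring (85,131), bars (156,149) and diamond (278,151), and the spacers are at (27,147) and (220,169). Next I descend and push the diamond die.

>>> send_rows:
  deltas:
    - [[0,0.003,-0.2,0,0,0,-1],[0,0,-0.2,0,0,0,-1],[0,0,-0.15,0,0,0,-1],[0,0,-0.06,0,0,0,-1],[0,0,0,0,0,0,-1],[0,0,0,0,0,0,-1]]

```text
t: 2.55
ee_pos: [491.1, -40.2, 57.4]
orientation: [3.141, -0.002, 0.124]
ft_force: [0.7, 0.7, 0.2]
width: -0.003
finger_force: 0.0
```

>>> send_rows:
  deltas:
    - [[0.02,0.0025,-0.02,0,0,0,-1],[0.04,0.005,-0.018,0,0,0,-1],[0.04,0.005,0,0,0,0,-1],[0.04,0.005,0,0,0,0,-1],[0.04,0.005,0,0,0,0,-1],[0.04,0.005,0,0,0,0,-1],[0.04,0.005,0,0,0,0,-1],[0.04,0.005,0,0,0,0,-1],[0.04,0.005,0,0,0,0,-1],[0.04,0.005,0,0,0,0,-1]]

```text
t: 3.55
ee_pos: [547.7, -32.8, 50.6]
orientation: [3.142, 0.0, 0.124]
ft_force: [-0.4, 0.4, -0.5]
width: -0.004
finger_force: 0.1
```

>>> send_rows:
  deltas:
    - [[0.04,0.005,0,0,0,0,-1],[0.04,0.005,0,0,0,0,-1],[0.04,0.005,0,0,0,0,-1],[0.04,0.005,0,0,0,0,-1],[0.03,0.004,0,0,0,0,-1],[0,0,0,0,0,0,-1]]

```text
t: 4.15
ee_pos: [576.6, -29.1, 50.6]
orientation: [3.142, -0.001, 0.125]
ft_force: [-0.8, 0.5, 0.7]
width: -0.001
finger_force: 0.0
```

Run:
```python
from h import *
s=bot.sense(); d=np.load("tray.npz"); print(s["ee_pos"],d["R"].T@(s["ee_pos"][:2]-d["t"]))
for l in[(-56,-1),(-56,45),(27,45),(27,-1)]:print(l,d["R"]@l+d["t"])
im=bot.snapshot("wrist");cv2.imwrite("pics/w2.png",im[:,:,::-1])
```

```text
[576.63435998 -29.07572484  50.63365668] [ 28.64406081 -86.01720194]
(-56, -1) [482.08618568  44.76995474]
(-56, 45) [476.37276399  90.4137584 ]
(27, 45) [558.7300619 100.7227584]
(27, -1) [564.44348359  55.07895474]
```

View pics/w2.png

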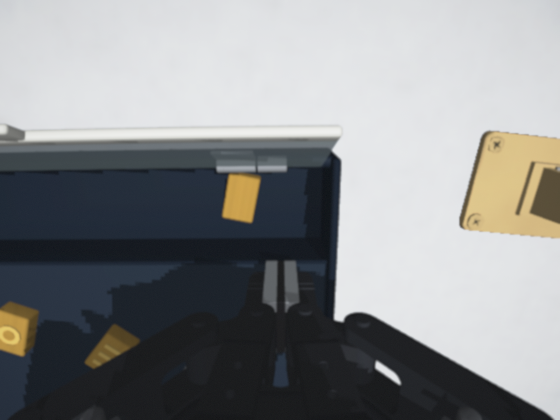

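The diamond die is in the trough at (241,198). The ring and bars dies haven't moved. Next is the bars die.

>>> send_rows:
  deltas:
    - [[0,0,0.12,0,0,0,-1],[0,0,0.12,0,0,0,-1],[-0.126,0.099,0,0,0,0,-1],[-0.126,0.098,0,0,0,0,-1],[-0.126,0.098,0,0,0,0,-1],[-0.126,0.098,0,0,0,0,-1],[-0.126,0.098,0,0,0,0,-1],[0,0,-0.1,0,0,0,-1],[0,0,-0.1,0,0,0,-1],[0,0,-0.04,0,0,0,-1]]

```text
t: 5.2
ee_pos: [480.3, 44.4, 49.8]
orientation: [-3.142, 0.002, 0.125]
ft_force: [-0.1, -0.5, 0.2]
width: 0.0
finger_force: 0.0
```

>>> send_rows:
  deltas:
    - [[0.02,0.0025,0,0,0,0,-1],[0.04,0.005,0,0,0,0,-1],[0.04,0.005,0,0,0,0,-1],[0.04,0.005,0,0,0,0,-1],[0.04,0.005,0,0,0,0,-1],[0.04,0.005,0,0,0,0,-1],[0.04,0.005,0,0,0,0,-1],[0.04,0.005,0,0,0,0,-1],[0.04,0.005,0,0,0,0,-1],[0.04,0.005,0,0,0,0,-1]]

```text
t: 6.2
ee_pos: [538.7, 51.6, 50.6]
orientation: [-3.142, 0.0, 0.124]
ft_force: [-0.0, -0.5, 0.0]
width: -0.007
finger_force: 0.1
```

>>> send_rows:
  deltas:
    - [[0.04,0.005,0,0,0,0,-1],[0.04,0.005,0,0,0,0,-1],[0.04,0.005,0,0,0,0,-1],[0.04,0.005,0,0,0,0,-1],[0.02,0.0025,0,0,0,0,-1],[0,0,0.12,0,0,0,-1],[0,0,0.12,0,0,0,-1],[-0.15,0.06,0,0,0,0,-1],[-0.15,0.06,0,0,0,0,-1],[-0.15,0.06,0,0,0,0,-1]]

```text
t: 7.2
ee_pos: [497.1, 82.0, 86.8]
orientation: [-3.142, -0.0, 0.124]
ft_force: [0.2, 0.2, -0.1]
width: 0.0
finger_force: 0.0
```

>>> send_rows:
  deltas:
    - [[-0.145,0.055,0,0,0,0,-1],[0,0,0,0,0,0,-1],[0,0,-0.1,0,0,0,-1],[0,0,-0.1,0,0,0,-1],[0,0,-0.04,0,0,0,-1],[0,0,0,0,0,0,-1]]

```text
t: 7.8
ee_pos: [476.1, 89.7, 50.0]
orientation: [3.141, 0.001, 0.124]
ft_force: [-0.2, -0.7, 0.2]
width: -0.001
finger_force: 0.0
```

Run:
```python
from h import *
s=bot.sense(); d=np.load("tray.npz"); print(s["ee_pos"],d["R"].T@(s["ee_pos"][:2]-d["t"]))
im=bot.snapshot("wrist");cv2.imwrite("pics/w3.png",im[:,:,::-1])
```

```text
[476.06683527  89.73065746  49.96352764] [-56.38840422  44.36018641]
```

View pics/w3.png

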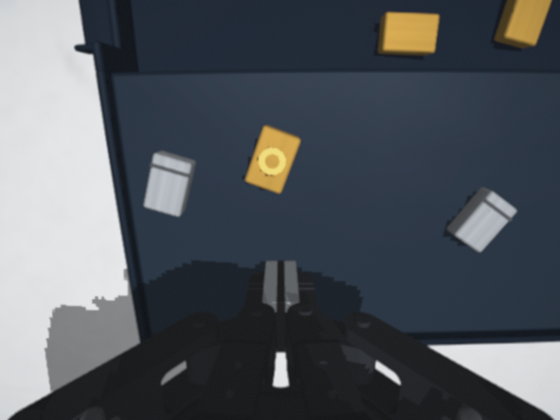

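Two dies are in the trough at (409,33) and (523,20), and both spacers are untouched. The ring die at (272,160) lies ahead of the fingers.

>>> send_rows:
  deltas:
    - [[0.02,0.012,0,0,0,0,-1],[0.04,0.005,0.003,0,0,0,-1],[0.04,0.005,0,0,0,0,-1],[0.04,0.005,0,0,0,0,-1],[0.04,0.005,0,0,0,0,-1],[0.04,0.005,0,0,0,0,-1],[0.04,0.005,0,0,0,0,-1],[0.04,0.005,0,0,0,0,-1],[0.04,0.005,0,0,0,0,-1],[0.04,0.005,0,0,0,0,-1]]

```text
t: 8.85
ee_pos: [533.4, 98.7, 51.0]
orientation: [3.142, 0.0, 0.124]
ft_force: [0.5, 0.6, 0.2]
width: 0.001
finger_force: 0.1
```

>>> send_rows:
  deltas:
    - [[0.04,0.005,0,0,0,0,-1],[0.04,0.005,0,0,0,0,-1],[0.04,0.005,0,0,0,0,-1],[0.04,0.005,0,0,0,0,-1],[0.02,0.0025,0,0,0,0,-1],[0,0,0,0,0,0,-1],[0,0,0.1,0,0,0,-1],[-0.1,-0.013,0.2,0,0,0,-1],[0,0,0.3,0,0,0,-1],[0,0,0.2,0,0,0,-1]]

```text
t: 9.85
ee_pos: [545.0, 100.0, 174.4]
orientation: [-3.141, -0.002, 0.124]
ft_force: [1.2, 0.3, -0.3]
width: -0.003
finger_force: 0.0
```

Run:
```python
from h import *
s=bot.sense(); d=np.load("tray.npz"); print(s["ee_pos"],d["R"].T@(s["ee_pos"][:2]-d["t"]))
for l in[(145,0),(94,0),(60,0),(52,0)]:print(l,d["R"]@l+d["t"])
cv2.imwrite("pics/w4.png",bot.snapshot("wrist")[:,:,::-1])
```

```text
[544.9585342   99.99834307 174.40113456] [13.24513486 45.99168422]
(145, 0) [681.40555772  70.72738001]
(94, 0) [630.80047106  64.39293423]
(60, 0) [597.06374661  60.16997037]
(52, 0) [589.1256938   59.17633182]
```

View pics/w4.png

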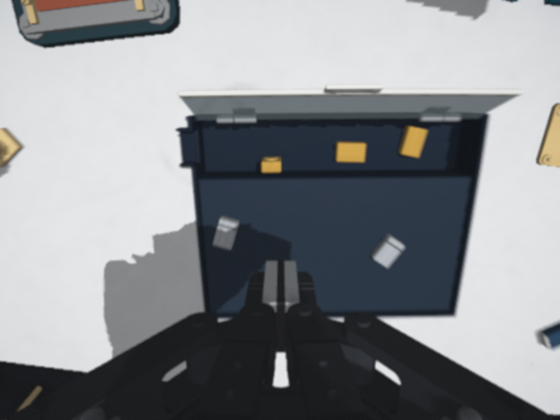

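The ring die at (271,165) looks foreshortened, as if it is standing on end against the deck wall. I'll zoom in.

Run:
```python
import cv2
im=cv2.imread("pics/w4.png")[110:210,180:330]
cv2.imwrite("pics/c4.png",cv2.resize(im,None,fx=5,fy=5,interpolation=cv2.INTER_CUBIC))
```

```text
(no output)
```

View pics/c4.png

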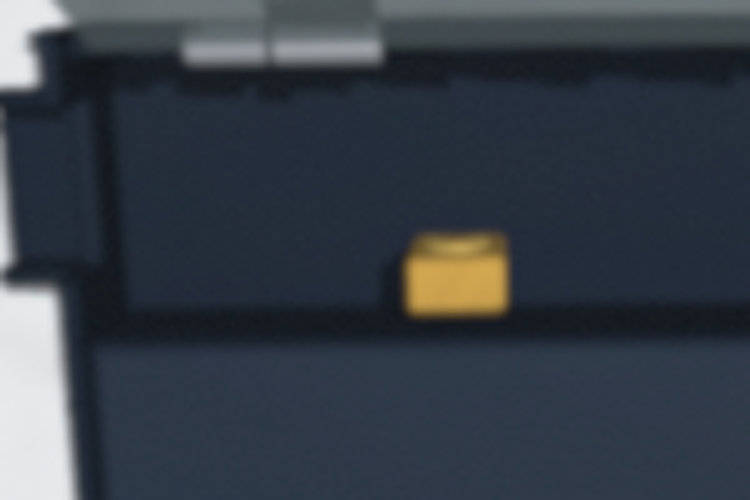

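The ring die stands on end inside the trough, about 29 mm high at the top, so it sits below the lid. Now I go behind the lid.

>>> send_rows:
  deltas:
    - [[0.227,-0.049,0,0,0,0,-1],[0.227,-0.049,0,0,0,0,-1],[0.227,-0.049,0,0,0,0,-1],[0.227,-0.049,0,0,0,0,-1],[0,0,-0.15,0,0,0,-1],[0,0,-0.2,0,0,0,-1],[0,0,-0.2,0,0,0,-1],[0,0,-0.1,0,0,0,-1],[0,0,0,0,0,0,-1]]

```text
t: 10.8
ee_pos: [679.3, 70.5, 71.7]
orientation: [3.142, 0.005, 0.124]
ft_force: [0.6, -0.5, -0.3]
width: 0.001
finger_force: 0.0
```

>>> send_rows:
  deltas:
    - [[-0.04,-0.005,0.005,0,0,0,-1],[-0.04,-0.005,0.01,0,0,0,-1],[-0.04,-0.005,0.01,0,0,0,-1],[-0.04,-0.005,0,0,0,0,-1],[-0.04,-0.005,0,0,0,0,-1],[-0.04,-0.005,0,0,0,0,-1],[-0.04,-0.005,0,0,0,0,-1],[-0.04,-0.005,0,0,0,0,-1],[0,0,0,0,0,0,-1]]

```text
t: 11.7
ee_pos: [632.0, 64.5, 77.2]
orientation: [3.142, 0.001, 0.124]
ft_force: [-0.5, -0.3, -0.6]
width: -0.001
finger_force: 0.0
```

>>> send_rows:
  deltas:
    - [[-0.033,-0.004,0.018,0,0,0,-1],[-0.033,-0.004,0.018,0,0,0,-1],[-0.033,-0.004,0.015,0,0,0,-1],[-0.03,-0.004,-0.01,0,0,0,-1],[-0.03,-0.004,-0.015,0,0,0,-1],[-0.03,-0.004,-0.02,0,0,0,-1],[-0.02,-0.0025,-0.027,0,0,0,-1],[-0.02,-0.0025,-0.027,0,0,0,-1],[-0.02,-0.0025,-0.027,0,0,0,-1],[0,0,0,0,0,0,-1]]

```text
t: 12.7
ee_pos: [594.8, 59.8, 65.2]
orientation: [-3.142, 0.002, 0.124]
ft_force: [-0.1, 0.8, -0.2]
width: 0.002
finger_force: 0.0
```

Run:
```python
from h import *
s=bot.sense(); d=np.load("tray.npz"); print(s["ee_pos"],d["R"].T@(s["ee_pos"][:2]-d["t"]),s["ft_force"])
cv2.imwrite("pics/w5.png",bot.snapshot("wrist")[:,:,::-1])
```

```text
[594.76866556  59.83672471  65.1754439 ] [ 5.76813000e+01 -4.56050862e-02] [-0.13308903  0.75830526 -0.16377025]
```

View pics/w5.png

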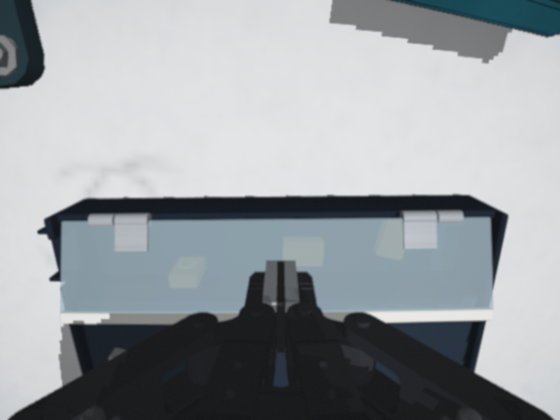

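The lid is folded over with its strip at row 317 and the fingers on top of it, and all three dies show beneath. I press it down the rest of the way.

>>> send_rows:
  deltas:
    - [[-0.01,-0.001,-0.025,0,0,0,-1],[-0.01,-0.001,-0.025,0,0,0,-1],[-0.01,-0.001,-0.02,0,0,0,-1],[0,0,-0.015,0,0,0,-1],[0,0,-0.007,0,0,0,-1],[0,0,0,0,0,0,-1]]

```text
t: 13.35
ee_pos: [591.3, 59.5, 52.2]
orientation: [3.142, 0.0, 0.124]
ft_force: [0.3, 0.1, 0.0]
width: -0.003
finger_force: 0.0
```

>>> send_rows:
  deltas:
    - [[0,0,-0.007,0,0,0,-1],[0,0,-0.007,0,0,0,-1],[0,0,0,0,0,0,-1]]

```text
t: 13.65
ee_pos: [591.5, 59.5, 52.0]
orientation: [-3.141, -0.001, 0.124]
ft_force: [-3.8, 0.2, 15.2]
width: -0.0
finger_force: 7.4
```

It meets firm resistance (15 N) at TCP z = 52, which is the shut height. I lift straight off and check.

>>> send_rows:
  deltas:
    - [[0,0,0.05,0,0,0,-1],[0,0,0.15,0,0,0,-1],[0,0,0.25,0,0,0,-1],[-0.1,0,0.3,0,0,0,-1],[-0.2,0,0.2,0,0,0,-1],[0,0,0,0,0,0,-1],[0,0,0,0,0,0,-1]]

```text
t: 14.35
ee_pos: [546.8, 59.7, 193.5]
orientation: [-3.141, -0.002, 0.125]
ft_force: [0.9, 0.5, -0.6]
width: 0.0
finger_force: 0.0
```

Run:
```python
from h import *
print(bot.sense()["ee_pos"])
cv2.imwrite("pics/w6.png",bot.snapshot("wrist")[:,:,::-1])
```

```text
[546.75746202  59.65796205 193.54371512]
```

View pics/w6.png

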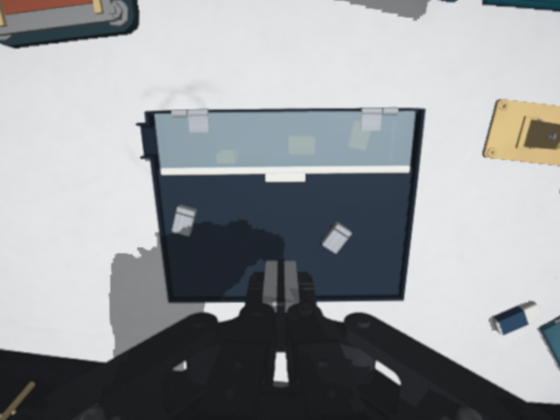

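The lid lies flat with its tab at (285,177). The three dies show under it at (227,157), (301,145) and (359,136). Both spacers are on the deck at (183,221) and (336,238), and the hand is clear.

```bash
python3 -c "
from rig import bot
print(bot.close_job())"
```

```text
the job is handed in; nothing more can be done
None
```

I swept the three brass dies into the trough, pushed the lid shut, left both steel spacers on the deck with the hand clear, and handed the job in at about 14.4 s; the hand-in returned no verdict.

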